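# Pack the slide mailers into the transfer case and bolt it

### The arm

A 7-joint arm with a two-finger parallel gripper is mounted at the origin on the work surface. World frame = base frame: x ahead of the robot, y to its left, z up, the work surface at z = 0. Lengths are in m, angles in rad, forces in N, time in s.
With the tool pointing down it reaches from about 0.4 to 0.9 m from the base axis. Payload 5.5 kg.
Tool frame: the origin (TCP) lies midway between the tips of the shut fingers; the grasp point (between the pads) lies 19 mm behind it; z points along the fingers, y is the line along which they close (so a half turn about z gives the same grasp; the last joint's range is limited). The gripper opens to 85 mm and grips with 20 to 120 N. Pads are 22 mm wide; open, the fingers measure 114 mm over their backs; the gripper's body (76 mm by 85 mm) begins 54 mm behind the grasp point. The pads swing forward as they close: fully open they stand 13 mm farther back than shut.
Start: joints at [1.611, 0.501, -0.427, 1.55, 0.221, 1.138, -0.21], TCP at [0.144, -0.634, 0.231] pointing down, gripper open.
Joint ranges: [-2.88, 2.88], [-0.31, 2.03], [-1.54, 1.56], [0.2, 2.42], [-1.41, 4.55], [0.19, 2.02], [-2.57, 2.57]. Speed limits (rad/s): [2.57, 2.57, 3.14, 3.14, 3.14, 3.14, 3.14].

### API

Orientations are given as a rotation vector (axis times angle).
In Python, from rig import arm, optics gives the robot as it stands.
- The arm moves only by the shell command python3 -m crank 'ROWS' [FORCE]. ROWS is JSON, a list of rows, each a list of 3 entries, a list of its own where there are three numbers: the closure, from -1 (fully open) to 1 (shut), then the shift along the tool's x, y, z as a fraction of full scale, then the turn, a rotation vector about the tool's x, y, z as a fraction of full scale. A call has 1 to 20 rows; each row is the pose to reach, as a shift and turn from the pose commanded when the call began, along the tool's axes at that moment; what a row does not reach only later rows make up. Full scale, the value 1, is 0.5 m for a shift and 30 degrees for a turn. A row lasts 1/12 s, in which the tool goes at most 41.7 mm and 7.16 degrees, less where a joint would pass 70% of its speed; a pose out of reach is approached as far as the arm can. A call with a number of a shift or a turn outside -1 to 1 is refused whole. A call with a gripper value outside its range is refused whole. The fingers move at their own pace and stop on an object; FORCE is the grip in N (left out, the last holds). Time passes only in rows, so rows that repeat a pose let the fingers close. It gives the time, the measured TCP pose, the force, the opening and the grip force at its end, in the units of the state.
- arm.get_state(): the state, without advancing time (a new reading comes with each control period).
- optics.snapshot(name): name is "scene" or "side" or "wrist"; returns a dict with "image" (420x560x3 uint8, red, green, blue), "depth" (420x560 float32, m along the optical axis (not along the pixel's ray), 0 where there is no reading), "K" (3x3 intrinsics, pixels), "R" (3x3) and "t" (3): a world point X has camera coordinates R X + t; the wrist camera has in their place "tool_from_camera" (4x4, takes a point from camera to tool coordinates, whose origin is the TCP and whose axes are the flange's). Camera axes: x right, y down, z forward; pixel columns grow to the right and rows downward; lengths in m; the calibration is good to about 2 mm. A picture is of the moment at which its call begins: read the wrist's pose just before it.
- arm.sign_off(): hands the job in; it is judged then, once.
The state is a dict: "time": time; "qpos": joint angles; "qvel": joint speeds; "joint_torque": joint torques, N m; "tcp_pos": TCP position; "tcp_rot": TCP orientation; "force": force on the tool from outside, world axes, zero at the start; "ft_torque": the same for the moment, N m; "width": finger opening in m; "finger_force": force on a finger pad.
Only numpy, scipy, OpenCV 4.12 (cv2) and the standard library are available. Lean on these libraries where they do the work, as an engineer would, in place of code of your own. Each camera call takes 0.05 s, during which the arm holds its last target. There are 200 camera calls.

### The job

Pack every white slide mailer from the two stacks on the desk pad into the open bay of the transfer case: draw the red-knobbed bolt fully back, slide the blue cover fully open, lay all the mailers flat inside the bay in one pile between its corner guides, slide the cover fully shut over them and push the bolt fully home into its keeper. Leave the other things on the desk where they are.

Things in the scene. Friction and masses are not known exactly. Their poses are not given: they have to be found in the camera images.
- case: White transfer case fixed to the desk, 330 mm long (y), 140 mm wide (x), 76 mm high; origin: centre of the underside. Its -y half is the bay (see bay_floor), an open-topped compartment with thin walls. Its +y half is closed: the open cover parks on it. A ledge 90 (x) by 60 (y) by 80 mm high, centred at case (-115, -84 mm), stands out from the bay's -x side and carries the bolt.
- bay_floor (a point): Centre of the bay's floor, at case (0, -80, 6 mm); axes as the case's. The bay reaches 64 mm to either side in x, 75 mm in y and 70 mm up to its rim, but a grey guide block as high as the rim fills each corner (where |x| > 36 and |y| > 37 mm): mailers lie between the blocks in one pile, long side along x, fingers fit in the gap between blocks.
- cover_grip (a point): Top centre of the black handle of the blue cover (flat plate 134 (x) by 162 (y) by 6 mm, its top at 82 mm). Handle: solid bar 70 (x) by 14 (y) by 28 mm tall, top at 110 mm. Shut, this point is at case (15, -84, 110 mm); it opens towards case +y. A steel keeper, 34 mm (y) by 18 (x) by 25 mm high, stands on the cover's -x edge in line with the bolt.
- cover (a joint): Slide of the cover, m: 0 is fully shut over the bay, 0.164 is fully open (moved along case +y, bay clear). It slides stiffly (about 2 N) and stays where left. It cannot move while the bolt is in the keeper.
- bolt_knob (a point): Top centre of the bolt's red knob, a square post 14 by 14 mm and 34 mm tall on the 10 mm bolt bar; top 130 mm above the desk, the bar's top at 96 mm. With the bolt home it is at case (-98, -84, 130 mm); drawn back it is 36 mm further towards case -x.
- bolt (a joint): Slide of the bolt, m: 0 is fully home in the keeper on the cover, 0.036 is fully drawn back (moved along case -x). Stays where left (about 1.5 N). It can enter the keeper only with the cover shut.
- pad: Blue desk pad fixed to the desk, 240 (x) by 180 (y) by 3 mm; origin at the centre of its underside. The two stacks of mailers lie on it, one towards its +x and one towards its -x edge.
- mailer1: White slide mailer: a flat rigid closed panel 100 mm (x) by 50 mm (y) by 12 mm thick (z), about 0.09 kg, with four pink-stained slides showing on top. Origin: centre of its underside. At the bottom of a stack of two or three.
- mailer2: White slide mailer: a flat rigid closed panel 100 mm (x) by 50 mm (y) by 12 mm thick (z), about 0.09 kg, with four pink-stained slides showing on top. Origin: centre of its underside. On mailer1.
- mailer3: White slide mailer: a flat rigid closed panel 100 mm (x) by 50 mm (y) by 12 mm thick (z), about 0.09 kg, with four pink-stained slides showing on top. Origin: centre of its underside. On mailer2; may be absent (None).
- mailer4: White slide mailer: a flat rigid closed panel 100 mm (x) by 50 mm (y) by 12 mm thick (z), about 0.09 kg, with four pink-stained slides showing on top. Origin: centre of its underside. At the bottom of a stack of one or two.
- mailer5: White slide mailer: a flat rigid closed panel 100 mm (x) by 50 mm (y) by 12 mm thick (z), about 0.09 kg, with four pink-stained slides showing on top. Origin: centre of its underside. On mailer4; may be absent (None).
- oil: Bystander: small amber bottle, 32 mm across, 75 mm tall, upright on the desk; origin at its underside.
- eyepiece: Bystander: black eyepiece, 44 mm across, 45 mm tall; origin at its underside.
- mug: Bystander: blue mug, 80 mm across, 90 mm tall; origin at its underside.
- marker: Bystander: red marker, 130 by 13 by 13 mm, lying on the desk.
- folder: Bystander: blue slide mailer of the same size as the white ones, lying alone on the desk; it stays there.
- jar: Bystander: lidded jar, 60 mm across, 80 mm tall; origin at its underside.
Things that resemble listed ones, but are neither listed nor needed, are in the scene too. What is shaped like the mailer2 but yellow is not meant.

How it is judged:
By the outcome, as a careful person would: the job done as asked, in the order asked, and still so for the second after the job is handed in, with the robot touching nothing.
Of mailer3, mailer5 only 1 to 2 are there at a start; the rules pass over those that are not, and their reading is None.
At some moment in a run one of mailer1, mailer2, mailer3, mailer4, mailer5 may be knocked a few centimetres aside while the robot is not near it.
Once in a run the grip may slacken for a moment while it holds something.
It also fails if it takes over 210 s, if anything falls off the work surface, if the arm or the gripper's body presses on something with over 40 N, if the wrist force passes 120 N, or if a joint passes its speed limit or range.

## Working session

There is one attempt and no reset: what is moved stays moved. The work goes in short steps, Python scripts to look and compute and a shell command to move; the robot and the scene stay as the last step left them, time stands still between calls to the robot, and variables do not carry over. Pictures are saved under pics/ and viewed, at most 14 in all, crops included, and the job is handed in when it is done.

```bash
ls; mkdir -p pics; python3 - <<'E'
from rig import arm, optics
import cv2,numpy as np
s=arm.get_state(); print({k:np.round(v,3) for k,v in s.items()})
for n in ("scene","side"):
    d=optics.snapshot(n); np.savez(f"{n}0.npz",**d); cv2.imwrite(f"pics/{n}0.png",cv2.resize(d["image"][:,:,::-1],(800,600)))
    print(n,d["K"],d["R"],d["t"])
E
```

```text
pics
{'time': np.float64(0.0), 'qpos': array([ 1.611,  0.502, -0.427,  1.551,  0.221,  1.138, -0.21 ]), 'qvel': array([-0.002,  0.001, -0.001, -0.001, -0.   ,  0.   ,  0.   ]), 'joint_torque': array([ 0.0000e+00, -5.6952e+01, -5.8150e+00, -2.8094e+01,  1.1000e-02,
        1.2000e-02, -0.0000e+00]), 'tcp_pos': array([ 0.143, -0.633,  0.23 ]), 'tcp_rot': array([-3.12 , -0.349,  0.   ]), 'force': array([-0.85 , -0.162, -0.851]), 'ft_torque': array([-0.047, -0.003, -0.022]), 'finger_force': np.float64(0.0), 'width': np.float64(0.085)}
scene [[534.28974542   0.         283.27495576]
 [  0.         534.28974542 205.34180677]
 [  0.           0.           1.        ]] [[-0.8053563   0.59248983  0.01889535]
 [ 0.44361564  0.6235257  -0.64375528]
 [-0.39320019 -0.5100701  -0.76499811]] [ 0.44830364 -0.17332551  2.02380486]
side [[488.90392832   0.         275.20350603]
 [  0.         488.90392832 215.8341957 ]
 [  0.           0.           1.        ]] [[ 0.99929727 -0.0346433  -0.01431094]
 [-0.03081753 -0.54202736 -0.83979559]
 [ 0.02133637  0.83964647 -0.54271408]] [-0.57489196  0.09049113  1.40565498]
```

View pics/scene0.png

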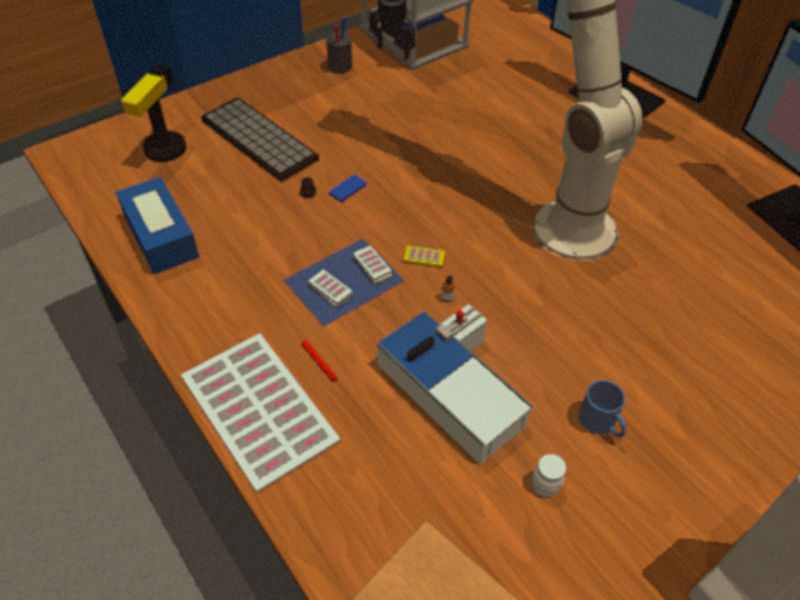

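View pics/side0.png

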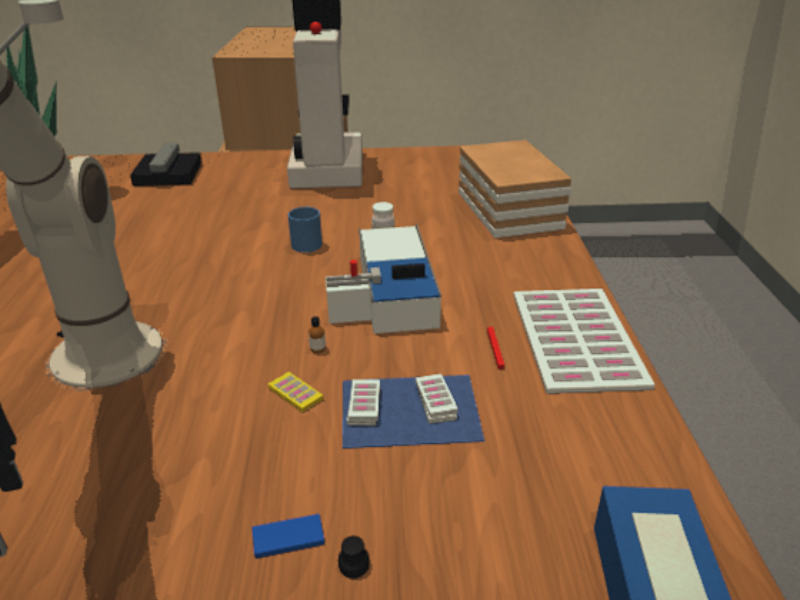

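The scene shows the case at about (450,385), pad at (343,280) with white stacks at (330,287) and (372,264). The side view has stacks at (365,400) and (437,397). The yellow mailer at (295,390) and the blue one at (288,535) are not meant. Next I build a metric top-down map from depth.

```bash
cat > h.py <<'E'
import numpy as np,cv2
from scipy.spatial.transform import Rotation as Rot
from rig import arm,optics
def cloud(d):
    z=d["depth"]; v,u=np.indices(z.shape); K=d["K"]
    c=np.stack([(u-K[0,2])/K[0,0]*z,(v-K[1,2])/K[1,1]*z,z],-1)
    if "R" in d: P=(c-d["t"])@d["R"]
    else:
        T=d["tool_from_camera"]; p=c@T[:3,:3].T+T[:3,3]
        P=p@Rot.from_rotvec(d["rot"]).as_matrix().T+d["pos"]
    return P, z>0
def snap(n):
    s=arm.get_state(); d=dict(optics.snapshot(n)); d["pos"]=s["tcp_pos"]; d["rot"]=s["tcp_rot"]; return d
def rect(xy):
    (c,wh,a)=cv2.minAreaRect((xy*1000).astype(np.float32)); return np.round(c,1),np.round(wh,1),round(a,1)
E
python3 - <<'E'
from h import *
m=np.zeros((600,800,3),np.uint8); H=np.zeros((600,800))
# map: x .2-.9 , y -.45 .. .45 ; 1mm px ; col=(x-.1)*1000, row=(.45-y)...
for n in("scene","side"):
    d=dict(np.load(f"{n}0.npz")); P,ok=cloud(d); I=d["image"]
    hsv=cv2.cvtColor(I,cv2.COLOR_RGB2HSV)
    for nm,uv in {"scene":dict(handle=(421,348),knob=(460,316),st1=(330,287),st2=(372,264),pad=(343,280),oil=(448,292),mug=(602,400),jar=(550,475)),"side":dict(handle=(408,272),knob=(354,268),st1=(365,400),st2=(437,397),oil=(317,338),mug=(305,240),jar=(383,215))}[n].items():
        print(n,nm,P[int(uv[1]*.7),int(uv[0]*.7)].round(4))
    w=(hsv[...,1]<60)&(hsv[...,2]>110)&ok
    ct=(P[...,2]>.066)&(P[...,2]<.092)&ok
    np.savez(n+"p.npz",P=P,w=w,ct=ct,hsv=hsv,ok=ok)
E
```

```text
scene handle [0.6193 0.1367 0.112 ]
scene knob [0.5034 0.1274 0.1252]
scene st1 [ 0.6478 -0.1876  0.0242]
scene st2 [ 0.5215 -0.1879  0.0258]
scene pad [ 0.5997 -0.1998  0.0018]
scene oil [ 0.4307 -0.0005  0.0342]
scene mug [0.3349 0.424  0.0101]
scene jar [0.5842 0.5077 0.0832]
side handle [0.6104 0.1222 0.0988]
side knob [0.4973 0.116  0.1165]
side st1 [ 0.5179 -0.2084  0.0319]
side st2 [ 0.644  -0.2017  0.0305]
side oil [ 0.4223 -0.02    0.0375]
side mug [0.3686 0.4085 0.0331]
side jar [0.5663 0.4627 0.0717]
```

```bash
cat >> h.py <<'E'
def go(x,y,z,yaw):  # yaw deg of tool x in world, tool down
    s=arm.get_state(); R0=Rot.from_rotvec(s["tcp_rot"]); a=np.radians(yaw)/2
    R1=Rot.from_rotvec(np.pi*np.array([np.cos(a),np.sin(a),0]))
    sh=R0.inv().apply(np.array([x,y,z])-s["tcp_pos"]); tr=np.degrees((R0.inv()*R1).as_rotvec())
    print("shift",(sh/.5).round(4),"turn",(tr/30).round(3),"dist",round(float(np.linalg.norm(sh)),3),"rows",int(np.ceil(max(np.linalg.norm(sh)/.0417,np.linalg.norm(tr)/7.16)))+1)
E
python3 - <<'E'
from h import *
print(optics.snapshot("wrist")["tool_from_camera"].round(3))
for n in("scene","side"):
    f=np.load(n+"p.npz");P=f["P"];x,y=P[...,0],P[...,1]
    m=f["ct"]&(x>.4)&(x<.8)&(y>0)&(y<.45)
    q=P[m]; print(n,m.sum(),rect(q[:,:2]), np.median(q[:,2]))
go(.58,-.16,.42,0)
E
```

```text
[[-0.001 -0.964 -0.266  0.068]
 [ 1.    -0.001  0.001 -0.   ]
 [-0.001 -0.266  0.964 -0.142]
 [ 0.     0.     0.     1.   ]]
scene 4706 (array([539.6, 231.3]), array([259.1, 449.4]), 2.9) 0.07802459623777161
side 2636 (array([537.2, 246.3]), array([242.4, 424.9]), 5.1) 0.08120981999914041
shift [ 1.0608 -0.731  -0.3779] turn [-0.003  0.     0.426] dist 0.671 rows 18
```

```bash
R='[-1,[0.98,-0.73,-0.378],[0,0,0.426]]'; python3 -m crank '[[-1,[0.98,-0.73,-0.378],[0,0,0.426]],[-1,[0.98,-0.73,-0.378],[0,0,0.426]],[-1,[0.98,-0.73,-0.378],[0,0,0.426]],[-1,[0.98,-0.73,-0.378],[0,0,0.426]],[-1,[0.98,-0.73,-0.378],[0,0,0.426]],[-1,[0.98,-0.73,-0.378],[0,0,0.426]],[-1,[0.98,-0.73,-0.378],[0,0,0.426]],[-1,[0.98,-0.73,-0.378],[0,0,0.426]],[-1,[0.98,-0.73,-0.378],[0,0,0.426]],[-1,[0.98,-0.73,-0.378],[0,0,0.426]],[-1,[0.98,-0.73,-0.378],[0,0,0.426]],[-1,[0.98,-0.73,-0.378],[0,0,0.426]],[-1,[0.98,-0.73,-0.378],[0,0,0.426]],[-1,[0.98,-0.73,-0.378],[0,0,0.426]],[-1,[0.98,-0.73,-0.378],[0,0,0.426]],[-1,[0.98,-0.73,-0.378],[0,0,0.426]],[-1,[0.98,-0.73,-0.378],[0,0,0.426]],[-1,[0.98,-0.73,-0.378],[0,0,0.426]],[-1,[0.98,-0.73,-0.378],[0,0,0.426]]]'
python3 - <<'E'
from h import *
d=snap("wrist"); np.savez("w1.npz",**d); cv2.imwrite("pics/w1.png",cv2.resize(d["image"][:,:,::-1],(800,600)))
print(d["pos"].round(3),d["rot"].round(3),d["K"].round(1).tolist())
go(.58,.18,.42,0)
E
```

```text
time: 1.73
tcp_pos: [0.54, -0.1709, 0.4195]
tcp_rot: [3.141, -0.002, -0.003]
force: [-0.1, -0.3, -0.4]
width: 0.0854
finger_force: 0.0
[ 0.54  -0.171  0.42 ] [ 3.141e+00 -2.000e-03 -3.000e-03] [[331.9, 0.0, 280.3], [0.0, 331.9, 216.6], [0.0, 0.0, 1.0]]
shift [ 0.0784 -0.7031 -0.0015] turn [ 0.001  0.003 -0.005] dist 0.354 rows 10
```

View pics/w1.png

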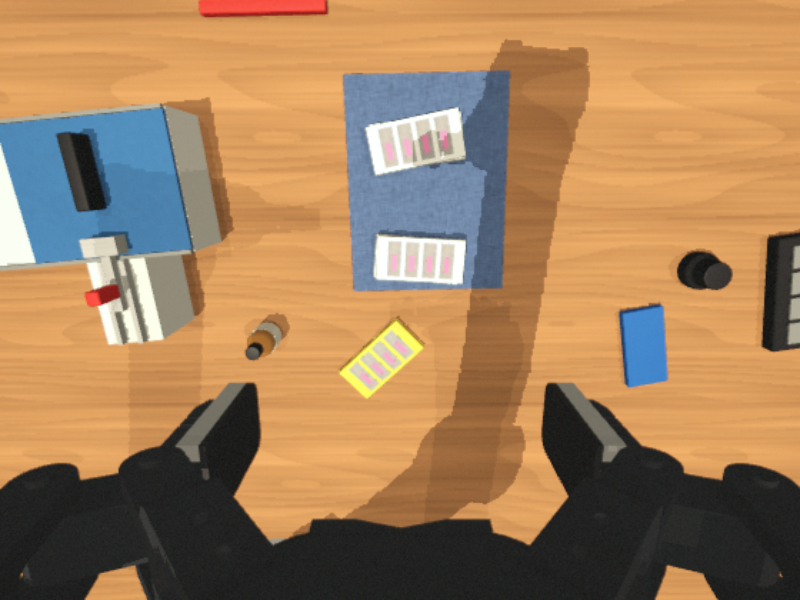

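The wrist view shows white mailer stacks at (415,142) and (420,259), yellow at (382,357), knob at (100,296), handle at (82,170). The mailers' long side runs along world y. Now I measure.

```bash
python3 - <<'E'
from h import *
d=dict(np.load("w1.npz")); P,ok=cloud(d); np.set_printoptions(suppress=True)
hsv=cv2.cvtColor(d["image"],cv2.COLOR_RGB2HSV)
V,U=np.indices(ok.shape); U=U/.7;V=V/.7
def box(u0,v0,u1,v1): return (U>u0)&(U<u1)&(V>v0)&(V<v1)&ok
for nm,b in dict(stA=(355,100,475,185),stB=(362,225,475,295),yel=(335,315,428,400)).items():
    q=P[box(*b)]; q=q[q[:,2]>.009]; h=np.percentile(q[:,2],[20,50,80,95]); t=q[q[:,2]>h[1]-.004]
    print(nm,h.round(4),rect(t[:,:2]))
pad=P[box(352,180,480,225)]; print("pad z",np.median(pad[:,2]))
desk=P[box(540,300,600,380)]; print("desk z",np.median(desk[:,2]))
m=box(0,90,230,270)&(P[...,2]>.074)&(P[...,2]<.09); print("cover",rect(P[m][:,:2]),np.median(P[m][:,2]))
m=box(50,120,115,220)&(P[...,2]>.102); print("handle",rect(P[m][:,:2]),np.median(P[m][:,2]))
m=box(75,280,125,310)&(P[...,2]>.115); print("knob",rect(P[m][:,:2]),np.median(P[m][:,2]),P[m].mean(0))
for uv in [(4,120),(163,105),(190,248),(15,266)]: print(uv,P[int(uv[1]*.7),int(uv[0]*.7)].round(4))
E
```

```text
stA [0.0255 0.0264 0.0272 0.028 ] (array([ 645.7, -187.8]), array([ 50.1, 100. ]), 11.4)
stB [0.0257 0.0265 0.0274 0.0282] (array([ 518.2, -193.9]), array([100. ,  50.5]), 86.7)
yel [0.0108 0.0117 0.0126 0.0133] (array([ 390.2, -146.8]), array([ 50.3, 100.3]), 43.8)
pad z 0.002360312387455099
desk z -0.00012747196567763908
cover (array([590.7, 145.8]), array([154.5, 202.1]), 5.0) 0.08082757219702488
handle (array([613.6, 128.1]), array([69.9, 15.5]), 4.6) 0.10842752187802382
knob (array([499.2, 117.9]), array([14.2, 14. ]), 3.6) 0.12814943543830212 [0.50015492 0.11604552 0.1258074 ]
(4, 120) [0.661  0.2033 0.0821]
(163, 105) [0.6755 0.0541 0.0746]
(190, 248) [0.5404 0.0422 0.0804]
(15, 266) [0.5218 0.224  0.0809]
```

```bash
python3 -m crank '[[-1,[0.08,-0.70,0],[0,0,0]],[-1,[0.08,-0.70,0],[0,0,0]],[-1,[0.08,-0.70,0],[0,0,0]],[-1,[0.08,-0.70,0],[0,0,0]],[-1,[0.08,-0.70,0],[0,0,0]],[-1,[0.08,-0.70,0],[0,0,0]],[-1,[0.08,-0.70,0],[0,0,0]],[-1,[0.08,-0.70,0],[0,0,0]],[-1,[0.08,-0.70,0],[0,0,0]],[-1,[0.08,-0.70,0],[0,0,0]],[-1,[0.08,-0.70,0],[0,0,0]]]'
python3 - <<'E'
from h import *
d=snap("wrist"); np.savez("w2.npz",**d); cv2.imwrite("pics/w2.png",cv2.resize(d["image"][:,:,::-1],(800,600)))
E
```

```text
time: 2.7
tcp_pos: [0.5808, 0.1799, 0.4196]
tcp_rot: [3.141, 0.001, -0.002]
force: [0.6, -1.1, 0.6]
width: 0.0853
finger_force: 0.0
```

View pics/w2.png

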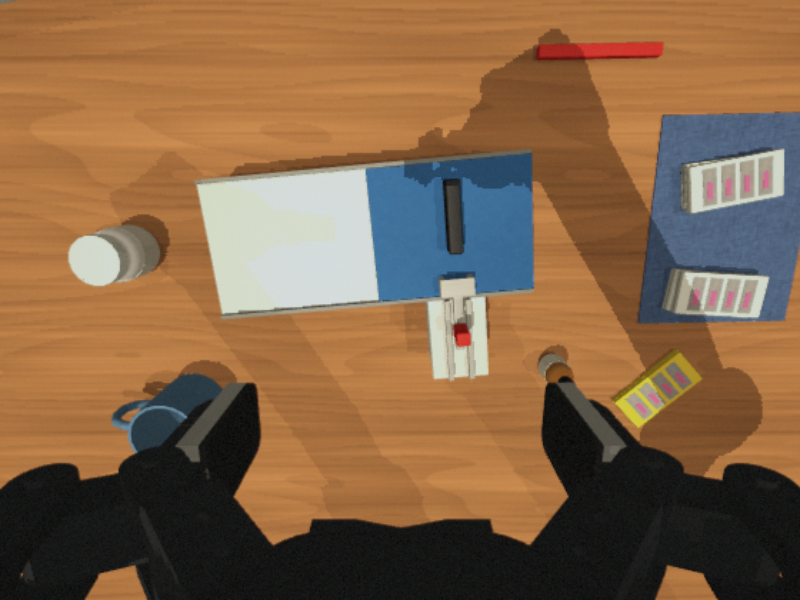

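The case is in full view: knob (462,337), handle (454,216), keeper (457,287), white closed half at left; both stacks are two high. So there are 4 mailers.

```bash
python3 - <<'E'
from h import *
d=dict(np.load("w2.npz")); P,ok=cloud(d); np.set_printoptions(suppress=True)
V,U=np.indices(ok.shape); U=U/.7;V=V/.7
def box(u0,v0,u1,v1): return (U>u0)&(U<u1)&(V>v0)&(V<v1)&ok
m=box(190,140,545,330)&(P[...,2]>.066)&(P[...,2]<.088); print("case",rect(P[m][:,:2]),np.median(P[m][:,2]))
m=box(430,170,475,262)&(P[...,2]>.104); print("handle",rect(P[m][:,:2]),np.median(P[m][:,2]))
m=box(445,315,480,352)&(P[...,2]>.124); print("knobtop",rect(P[m][:,:2]),np.median(P[m][:,2]))
m=box(430,270,485,300)&(P[...,2]>.097); print("keeper",rect(P[m][:,:2]),np.median(P[m][:,2]))
E
```

```text
case (array([572.7, 209.7]), array([178.9, 330.8]), 5.0) 0.07966010204946705
handle (array([613.4, 129. ]), array([70. , 14.1]), 5.0) 0.10923215308796069
knobtop (array([499.7, 119. ]), array([13.2, 14.2]), 6.9) 0.12923651261616215
keeper (array([543. , 122.8]), array([20., 34.]), 4.9) 0.1005181772141201
```

```bash
cat >> h.py <<'E'
def goc(cx,cy,z,rel=0):  # case coords in mm
    a=np.radians(5.0); c,s=np.cos(a),np.sin(a)
    go(.5911+(c*cx-s*cy)/1000,.2114+(s*cx+c*cy)/1000,z,5+rel)
E
python3 -c "
from h import *
goc(-98,-84,.18);goc(-98,-84,.105)"
```

```text
shift [-0.1603  0.1177  0.4796] turn [ 0.003  0.002 -0.171] dist 0.26 rows 8
shift [-0.1602  0.1174  0.6296] turn [ 0.003  0.002 -0.171] dist 0.33 rows 9
```

```bash
python3 -m crank '[[-1,[-0.16,0.1175,0.48],[0,0,-0.17]],[-1,[-0.16,0.1175,0.48],[0,0,-0.17]],[-1,[-0.16,0.1175,0.48],[0,0,-0.17]],[-1,[-0.16,0.1175,0.48],[0,0,-0.17]],[-1,[-0.16,0.1175,0.48],[0,0,-0.17]],[-1,[-0.16,0.1175,0.48],[0,0,-0.17]],[-1,[-0.16,0.1175,0.48],[0,0,-0.17]],[-1,[-0.16,0.1175,0.54],[0,0,-0.17]],[-1,[-0.16,0.1175,0.60],[0,0,-0.17]],[-1,[-0.16,0.1175,0.63],[0,0,-0.17]],[-1,[-0.16,0.1175,0.63],[0,0,-0.17]],[0.2,[-0.16,0.1175,0.63],[0,0,-0.17]],[1,[-0.16,0.1175,0.63],[0,0,-0.17]],[1,[-0.16,0.1175,0.63],[0,0,-0.17]],[1,[-0.16,0.1175,0.63],[0,0,-0.17]],[1,[-0.16,0.1175,0.63],[0,0,-0.17]],[1,[-0.16,0.1175,0.63],[0,0,-0.17]],[1,[-0.16,0.1175,0.63],[0,0,-0.17]]]' 40
```

```text
time: 4.25
tcp_pos: [0.5021, 0.1198, 0.1064]
tcp_rot: [3.136, 0.137, 0.002]
force: [-1.1, -4.9, 7.7]
width: 0.0131
finger_force: 41.7
```

```bash
python3 -m crank '[[1,[-0.02,0,-0.004],[0,0,0]],[1,[-0.04,0,-0.004],[0,0,0]],[1,[-0.06,0,-0.004],[0,0,0]],[1,[-0.076,0,-0.004],[0,0,0]],[1,[-0.076,0,-0.004],[0,0,0]],[1,[-0.076,0,-0.004],[0,0,0]],[1,[-0.076,0,-0.004],[0,0,0]]]'
```

```text
time: 4.83
tcp_pos: [0.4665, 0.1166, 0.1071]
tcp_rot: [-3.138, -0.137, -0.01]
force: [15.5, -3.2, -22.1]
width: 0.0132
finger_force: 42.1
```

```bash
python3 -m crank '[[-1,[0.003,0,0],[0,0,0]],[-1,[0.003,0,0],[0,0,0]],[-1,[0.003,0,0],[0,0,0]],[-1,[0.003,0,0],[0,0,0]],[-1,[0.003,0,-0.07],[0,0,0]],[-1,[0.003,0,-0.14],[0,0,0]],[-1,[0.003,0,-0.14],[0,0,0]]]'; python3 -c "
from h import *
goc(15,-84,.15);goc(15,-84,.088)"
```

```text
time: 5.42
tcp_pos: [0.4676, 0.1208, 0.1827]
tcp_rot: [-3.137, -0.142, -0.013]
force: [1.2, -0.1, 0.3]
width: 0.0855
finger_force: 0.0
shift [0.2912 0.0101 0.0678] turn [-0.002 -0.016  0.006] dist 0.15 rows 5
shift [0.2902 0.0102 0.1918] turn [-0.002 -0.016  0.006] dist 0.174 rows 6
```

```bash
python3 -m crank '[[-1,[0.29,0.01,0.0],[0,-0.016,0]],[-1,[0.29,0.01,0],[0,-0.016,0]],[-1,[0.29,0.01,0],[0,-0.016,0]],[-1,[0.29,0.01,0.0],[0,-0.016,0]],[-1,[0.29,0.01,0.08],[0,-0.016,0]],[-1,[0.29,0.01,0.15],[0,-0.016,0]],[-1,[0.29,0.01,0.19],[0,-0.016,0]],[-1,[0.29,0.01,0.19],[0,-0.016,0]],[1,[0.29,0.01,0.19],[0,-0.016,0]],[1,[0.29,0.01,0.19],[0,-0.016,0]],[1,[0.29,0.01,0.19],[0,-0.016,0]],[1,[0.29,0.01,0.19],[0,-0.016,0]],[1,[0.29,0.01,0.19],[0,-0.016,0]],[1,[0.29,0.01,0.19],[0,-0.016,0]],[1,[0.29,0.01,0.19],[0,-0.016,0]]]' 40
```

```text
time: 6.67
tcp_pos: [0.6101, 0.1292, 0.084]
tcp_rot: [-3.135, -0.142, 0.009]
force: [-0.8, 5.5, 3.9]
width: 0.0129
finger_force: 44.0
```

```bash
python3 -m crank '[[1,[0,-0.05,-0.002],[0,0,0]],[1,[0,-0.1,-0.002],[0,0,0]],[1,[0,-0.15,-0.002],[0,0,0]],[1,[0,-0.2,-0.002],[0,0,0]],[1,[0,-0.25,-0.002],[0,0,0]],[1,[0,-0.3,-0.002],[0,0,0]],[1,[0,-0.334,-0.002],[0,0,0]],[1,[0,-0.334,-0.002],[0,0,0]],[1,[0,-0.334,-0.002],[0,0,0]],[1,[0,-0.334,-0.002],[0,0,0]]]'
```

```text
time: 7.5
tcp_pos: [0.5954, 0.2925, 0.084]
tcp_rot: [3.138, 0.139, -0.011]
force: [0.9, -0.8, 3.4]
width: 0.0131
finger_force: 44.5
```

```bash
python3 -m crank '[[1,[0,-0.008,0],[0,0,0]],[1,[0,-0.008,0],[0,0,0]],[1,[0,-0.008,0],[0,0,0]]]'; python3 -m crank '[[-1,[0,0.003,0],[0,0,0]],[-1,[0,0.003,0],[0,0,0]],[-1,[0,0.003,0],[0,0,0]],[-1,[0,0.003,0],[0,0,0]],[-1,[0,0.003,-0.08],[0,0,0]],[-1,[0,0.003,-0.16],[0,0,0]],[-1,[0,0.1,-0.24],[0,0,0]],[-1,[0,0.2,-0.32],[0,0,0]],[-1,[0,0.3,-0.4],[0,0,0]],[-1,[0,0.4,-0.45],[0,0,0]],[-1,[0,0.4,-0.45],[0,0,0]],[-1,[0,0.4,-0.45],[0,0,0]]]'
python3 - <<'E'
from h import *
d=snap("wrist"); np.savez("w3.npz",**d); cv2.imwrite("pics/w3.png",cv2.resize(d["image"][:,:,::-1],(800,600)))
E
```

```text
time: 7.75
tcp_pos: [0.5955, 0.2927, 0.084]
tcp_rot: [3.133, 0.135, -0.013]
force: [-1.1, -8.8, 8.7]
width: 0.0133
finger_force: 45.4
time: 8.75
tcp_pos: [0.614, 0.0958, 0.3098]
tcp_rot: [3.138, 0.139, -0.012]
force: [1.7, 0.1, 0.7]
width: 0.0853
finger_force: 0.0
```

View pics/w3.png

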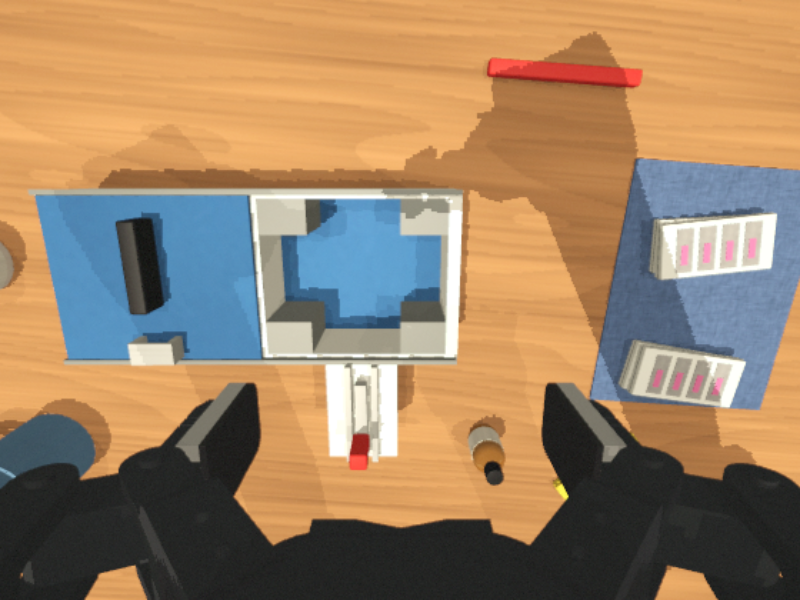

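Cover parks fully open at (150,275), the bay is clear centred at (360,265), and the bolt is drawn (knob at 358,452). Stacks are still at (712,245) and (685,375). Next, measure the stacks' tops and plan the first pick.

```bash
cat >> h.py <<'E'
def mailers(d,zmin=.009,show=True):
    "white patches on the pad, via wrist depth + colour; returns top rects"
    P,ok=cloud(d); hsv=cv2.cvtColor(d["image"],cv2.COLOR_RGB2HSV)
    x,y,z=P[...,0],P[...,1],P[...,2]
    m=ok&(z>zmin)&(z<.06)&(x>.42)&(x<.76)&(y>-.36)&(y<.03)
    n,L=cv2.connectedComponents(m.astype(np.uint8))
    for i in range(1,n):
        q=P[L==i]; c=hsv[L==i]
        if len(q)<250: continue
        h=np.percentile(q[:,2],90); t=q[q[:,2]>h-.004]
        print("blob",len(q),"sat",np.median(c[:,1]),"hue",np.median(c[:,0]),"top",round(float(np.median(t[:,2])),4),"toprect",rect(t[:,:2]),"allrect",rect(q[:,:2])[:2])
E
python3 - <<'E'
from h import *
d=dict(np.load("w3.npz")); mailers(d)
print(arm.get_state()["qpos"].round(2))
go(.6457,-.188,.12,-78.6)
E
```

```text
blob 3380 sat 31.0 hue 25.0 top 0.0269 toprect (array([ 645.9, -187.3]), array([ 50.4, 101.4]), 10.8) allrect (array([ 647.1, -187. ]), array([ 53.2, 101.4]))
blob 2839 sat 36.0 hue 23.0 top 0.027 toprect (array([ 518.4, -193.1]), array([101.6,  50.3]), 86.7) allrect (array([ 518.6, -192.1]), array([105.5,  50.5]))
blob 554 sat 163.5 hue 16.0 top 0.0526 toprect (array([428.8,  -8.2]), array([16.3, 25.2]), 1.4) allrect (array([430.8,  -7.7]), array([20.6, 32.1]))
[ 0.39  0.47 -0.81  1.51  0.35  1.31 -1.95]
shift [0.0129 0.5516 0.3901] turn [ 0.011 -0.004  2.771] dist 0.338 rows 13
```

```bash
python3 -m crank '[[-1,[0.013,0.55,0.3],[0,0,1]],[-1,[0.013,0.55,0.3],[0,0,1]],[-1,[0.013,0.55,0.3],[0,0,1]],[-1,[0.013,0.55,0.3],[0,0,1]],[-1,[0.013,0.55,0.3],[0,0,1]],[-1,[0.013,0.55,0.3],[0,0,1]],[-1,[0.013,0.55,0.3],[0,0,1]],[-1,[0.013,0.55,0.3],[0,0,1]]]'; python3 -m crank '[[-1,[0,0,0],[0,0,1]],[-1,[0,0,0],[0,0,1]],[-1,[0,0,0],[0,0,1]],[-1,[0,0,0],[0,0,1]],[-1,[0,0,0],[0,0,1]]]'; python3 -m crank '[[-1,[0,0,0],[0,0,0.77]],[-1,[0,0,0],[0,0,0.77]],[-1,[0,0,0],[0,0,0.77]],[-1,[0,0,0],[0,0,0.77]],[-1,[0,0,0],[0,0,0.77]]]'
python3 - <<'E'
from h import *
d=snap("wrist"); np.savez("w4.npz",**d); mailers(d)
go(.6457,-.188,.06,-79);go(.6457,-.188,.0115,-79)
print(arm.get_state()["qpos"].round(2))
E
```

```text
time: 9.47
tcp_pos: [0.6418, -0.1817, 0.1548]
tcp_rot: [3.061, -0.684, -0.018]
force: [-0.4, -0.6, -1.1]
width: 0.0849
finger_force: 0.0
time: 9.88
tcp_pos: [0.6439, -0.1742, 0.1583]
tcp_rot: [2.782, -1.452, -0.012]
force: [0.6, 0.4, 0.3]
width: 0.0851
finger_force: 0.0
time: 10.3
tcp_pos: [0.6444, -0.1754, 0.1594]
tcp_rot: [2.436, -1.972, -0.004]
force: [0.6, -0.2, -0.1]
width: 0.0848
finger_force: 0.0
blob 7086 sat 32.0 hue 22.0 top 0.0264 toprect (array([ 645.7, -187.4]), array([50.1, 99.8]), 11.5) allrect (array([ 646.2, -188.9]), array([ 52.6, 102.6]))
blob 7076 sat 37.0 hue 23.0 top 0.0266 toprect (array([ 518.1, -193.3]), array([99.9, 51.6]), 86.9) allrect (array([ 518.2, -192.8]), array([101.5,  51.8]))
blob 623 sat 188.0 hue 24.0 top 0.0114 toprect (array([ 431.3, -163.9]), array([22.6, 45.1]), 0.1) allrect (array([ 431.3, -163.9]), array([22.6, 45.1]))
blob 251 sat 177.0 hue 15.0 top 0.0488 toprect (array([428.7, -19.4]), array([17.1,  6.8]), 23.1) allrect (array([428.2, -19.7]), array([18.2,  6.9]))
shift [0.0273 0.0017 0.1977] turn [ 0.016 -0.004  0.043] dist 0.1 rows 4
shift [0.0271 0.0009 0.2947] turn [ 0.016 -0.004  0.043] dist 0.148 rows 5
[ 0.02  0.58  0.28  1.58 -0.18  1.01 -2.57]
```

```bash
python3 -m crank '[[-1,[0.027,0.001,0.1],[0.016,0,0.04]],[-1,[0.027,0.001,0.18],[0.016,0,0.04]],[-1,[0.027,0.001,0.25],[0.016,0,0.04]],[-1,[0.027,0.001,0.295],[0.016,0,0.04]],[-1,[0.027,0.001,0.295],[0.016,0,0.04]],[-1,[0.027,0.001,0.295],[0.016,0,0.04]],[1,[0.027,0.001,0.295],[0.016,0,0.04]],[1,[0.027,0.001,0.295],[0.016,0,0.04]],[1,[0.027,0.001,0.295],[0.016,0,0.04]],[1,[0.027,0.001,0.295],[0.016,0,0.04]],[1,[0.027,0.001,0.295],[0.016,0,0.04]]]' 40; python3 -c "
from h import *
s=arm.get_state();print(s['tcp_pos'].round(4),s['qpos'].round(2))"
python3 -m crank '[[1,[0,0,-0.06],[0,0,0]],[1,[0,0,-0.14],[0,0,0]],[1,[0,0,-0.2],[0,0,0]],[1,[0,0,-0.26],[0,0,0]],[1,[0,0,-0.3],[0,0,0]],[1,[0,0,-0.3],[0,0,0]]]'
python3 - <<'E'
from h import *
d=snap("wrist"); np.savez("w5.npz",**d); cv2.imwrite("pics/w5.png",cv2.resize(d["image"][:,:,::-1],(560,420))); mailers(d)
print(arm.get_state()["qpos"].round(2))
E
```

```text
time: 11.27
tcp_pos: [0.6468, -0.1898, 0.0137]
tcp_rot: [-2.419, 2.0, -0.005]
force: [-0.8, 0.5, 6.0]
width: 0.049
finger_force: 42.8
[ 0.6468 -0.1898  0.0137] [ 0.08  0.77  0.24  1.63 -0.24  0.76 -2.53]
time: 11.77
tcp_pos: [0.6483, -0.1905, 0.1678]
tcp_rot: [-2.417, 1.999, -0.014]
force: [-0.1, -0.4, -0.1]
width: 0.0488
finger_force: 42.3
blob 1447 sat 35.0 hue 23.0 top 0.0144 toprect (array([ 651.6, -227.5]), array([50. , 23.2]), 8.0) allrect (array([ 651.7, -228. ]), array([50.3, 23.1]))
blob 6610 sat 38.0 hue 23.0 top 0.0266 toprect (array([ 518.4, -193.3]), array([99.8, 50.7]), 86.9) allrect (array([ 518.5, -192.8]), array([101.8,  51.6]))
blob 588 sat 188.0 hue 24.0 top 0.0115 toprect (array([ 431.2, -164. ]), array([45.3, 22.1]), 89.4) allrect (array([ 431.2, -164. ]), array([45.3, 22.1]))
[ 0.01  0.59  0.34  1.57 -0.22  1.01 -2.54]
```

View pics/w5.png

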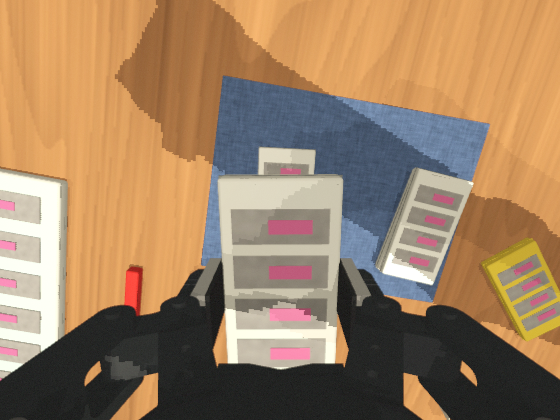

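The top mailer is held square in the fingers (280,270), and the one below is still on the pad (285,160). Carrying it to the bay.

```bash
python3 -c "
from h import *
goc(2,-80,.16)"
```

```text
shift [-0.6498 -0.0288  0.0085] turn [-0.007 -0.012 -2.806] dist 0.325 rows 13
```

```bash
python3 -m crank '[[1,[-0.65,-0.029,0.008],[0,0,-1]],[1,[-0.65,-0.029,0.008],[0,0,-1]],[1,[-0.65,-0.029,0.008],[0,0,-1]],[1,[-0.65,-0.029,0.008],[0,0,-1]],[1,[-0.65,-0.029,0.008],[0,0,-1]],[1,[-0.65,-0.029,0.008],[0,0,-1]],[1,[-0.65,-0.029,0.008],[0,0,-1]],[1,[-0.65,-0.029,0.008],[0,0,-1]]]'; python3 -m crank '[[1,[0,0,0],[0,0,-1]],[1,[0,0,0],[0,0,-1]],[1,[0,0,0],[0,0,-1]],[1,[0,0,0],[0,0,-1]],[1,[0,0,0],[0,0,-1]]]'; python3 -m crank '[[1,[0,0,0],[0,0,-0.8]],[1,[0,0,0],[0,0,-0.8]],[1,[0,0,0],[0,0,-0.8]],[1,[0,0,0],[0,0,-0.8]],[1,[0,0,0],[0,0,-0.8]]]'; python3 -c "
from h import *
goc(2,-80,.1);goc(2,-80,.0075)
print(arm.get_state()['qpos'].round(2))"
```

```text
time: 12.48
tcp_pos: [0.5958, 0.1361, 0.1555]
tcp_rot: [-2.857, 1.304, 0.006]
force: [0.3, 0.5, -1.9]
width: 0.0491
finger_force: 42.3
time: 12.9
tcp_pos: [0.5967, 0.1327, 0.1555]
tcp_rot: [3.099, -0.515, -0.004]
force: [0.2, -0.3, -1.5]
width: 0.0488
finger_force: 42.2
time: 13.32
tcp_pos: [0.5973, 0.1321, 0.156]
tcp_rot: [-3.138, -0.129, 0.003]
force: [0.4, -0.0, -1.0]
width: 0.0487
finger_force: 42.2
shift [0.0057 0.0011 0.112 ] turn [-0.002  0.003 -0.01 ] dist 0.056 rows 3
shift [0.006  0.0013 0.297 ] turn [-0.002  0.003 -0.01 ] dist 0.149 rows 5
[-0.31  0.48  0.06  1.73 -0.04  0.93 -1.72]
```

```bash
python3 -m crank '[[1,[0.006,0.001,0.06],[0,0,-0.01]],[1,[0.006,0.001,0.12],[0,0,-0.01]],[1,[0.006,0.001,0.18],[0,0,-0.01]],[1,[0.006,0.001,0.23],[0,0,-0.01]],[1,[0.006,0.001,0.27],[0,0,-0.01]],[1,[0.006,0.001,0.29],[0,0,-0.01]],[1,[0.006,0.001,0.296],[0,0,-0.01]],[1,[0.006,0.001,0.296],[0,0,-0.01]],[1,[0.006,0.001,0.296],[0,0,-0.01]]]'; python3 -m crank '[[-1,[0,0,0],[0,0,0]],[-1,[0,0,0],[0,0,0]],[-1,[0,0,0],[0,0,0]],[-1,[0,0,0],[0,0,0]],[-1,[0,0,-0.06],[0,0,0]],[-1,[0,0,-0.14],[0,0,0]],[-1,[0,0,-0.22],[0,0,0]],[-1,[0,0,-0.30],[0,0,0]],[-1,[0,0,-0.36],[0,0,0]],[-1,[0,0,-0.36],[0,0,0]]]'
python3 - <<'E'
from h import *
d=snap("wrist"); np.savez("w6.npz",**d); cv2.imwrite("pics/w6.png",cv2.resize(d["image"][:,:,::-1],(560,420)))
go(.6475,-.19,.15,-80)
E
```

```text
time: 14.07
tcp_pos: [0.602, 0.1326, 0.01]
tcp_rot: [-3.137, -0.138, -0.002]
force: [0.3, -0.5, -1.3]
width: 0.0489
finger_force: 42.2
time: 14.9
tcp_pos: [0.606, 0.1332, 0.1976]
tcp_rot: [-3.135, -0.139, -0.021]
force: [0.3, -0.1, 0.6]
width: 0.0853
finger_force: 0.0
shift [0.0283 0.6512 0.087 ] turn [-0.017 -0.011  2.836] dist 0.329 rows 13
```

View pics/w6.png

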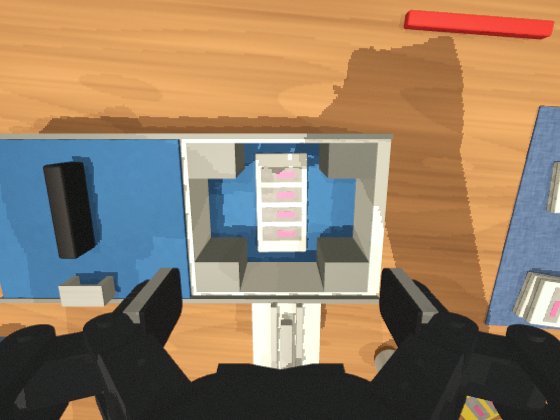

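First mailer lies flat in the bay (282,202) between the guides. Back for the next one in that stack.

```bash
python3 -m crank '[[-1,[0.028,0.65,0.087],[0,0,1]],[-1,[0.028,0.65,0.087],[0,0,1]],[-1,[0.028,0.65,0.087],[0,0,1]],[-1,[0.028,0.65,0.087],[0,0,1]],[-1,[0.028,0.65,0.087],[0,0,1]],[-1,[0.028,0.65,0.087],[0,0,1]],[-1,[0.028,0.65,0.087],[0,0,1]],[-1,[0.028,0.65,0.087],[0,0,1]]]'; python3 -m crank '[[-1,[0,0,0],[0,0,1]],[-1,[0,0,0],[0,0,1]],[-1,[0,0,0],[0,0,1]],[-1,[0,0,0],[0,0,1]],[-1,[0,0,0],[0,0,1]]]'; python3 -m crank '[[-1,[0,0,0],[0,0,0.83]],[-1,[0,0,0],[0,0,0.83]],[-1,[0,0,0],[0,0,0.83]],[-1,[0,0,0],[0,0,0.83]],[-1,[0,0,0],[0,0,0.83]]]'
python3 - <<'E'
from h import *
d=snap("wrist"); np.savez("w7.npz",**d); mailers(d,.007)
s=arm.get_state();print(s["qpos"].round(2))
E
```

```text
time: 15.62
tcp_pos: [0.6426, -0.1933, 0.1436]
tcp_rot: [3.067, -0.68, -0.004]
force: [0.9, 0.1, -0.1]
width: 0.0854
finger_force: 0.0
time: 16.03
tcp_pos: [0.6429, -0.1901, 0.1437]
tcp_rot: [2.784, -1.456, -0.004]
force: [0.5, 0.1, -0.2]
width: 0.0856
finger_force: 0.0
time: 16.45
tcp_pos: [0.6432, -0.1898, 0.1443]
tcp_rot: [2.41, -2.014, -0.003]
force: [-0.5, -0.9, -0.6]
width: 0.0853
finger_force: 0.0
blob 6809 sat 32.0 hue 21.0 top 0.0144 toprect (array([ 646.4, -189.1]), array([ 50.1, 100.4]), 7.9) allrect (array([ 646.4, -189.3]), array([ 50.2, 100.8]))
blob 7269 sat 37.0 hue 23.0 top 0.0266 toprect (array([ 518.5, -193.6]), array([99.1, 50.9]), 86.8) allrect (array([ 518.6, -192.5]), array([102.1,  51.3]))
blob 754 sat 188.0 hue 24.0 top 0.0114 toprect (array([ 431.3, -164.1]), array([44.2, 22.5]), 89.9) allrect (array([ 431.3, -164.1]), array([44.4, 22.5]))
[-0.07  0.63  0.46  1.59 -0.32  1.   -2.47]
```

```bash
python3 -c "
from h import *
go(.6464,-.1891,.06,-82.1);go(.6464,-.1891,.002,-82.1)"
```

```text
shift [-1.000e-04 -6.500e-03  1.688e-01] turn [0.003 0.002 0.084] dist 0.084 rows 4
shift [-0.     -0.0067  0.2848] turn [0.003 0.002 0.084] dist 0.142 rows 5
```

```bash
python3 -m crank '[[-1,[0,-0.0065,0.08],[0,0,0.084]],[-1,[0,-0.0065,0.16],[0,0,0.084]],[-1,[0,-0.0065,0.23],[0,0,0.084]],[-1,[0,-0.0065,0.27],[0,0,0.084]],[-1,[0,-0.0065,0.284],[0,0,0.084]],[-1,[0,-0.0065,0.284],[0,0,0.084]],[-1,[0,-0.0065,0.284],[0,0,0.084]],[1,[0,-0.0065,0.284],[0,0,0.084]],[1,[0,-0.0065,0.284],[0,0,0.084]],[1,[0,-0.0065,0.284],[0,0,0.084]],[1,[0,-0.0065,0.284],[0,0,0.084]],[1,[0,-0.0065,0.284],[0,0,0.084]]]' 40; python3 -m crank '[[1,[0,0,-0.06],[0,0,0]],[1,[0,0,-0.14],[0,0,0]],[1,[0,0,-0.2],[0,0,0]],[1,[0,0,-0.26],[0,0,0]],[1,[0,0,-0.32],[0,0,0]],[1,[0,0,-0.32],[0,0,0]]]';  python3 -c "
from h import *
goc(0,-80,.16)"
```

```text
time: 17.5
tcp_pos: [0.6485, -0.1899, 0.0054]
tcp_rot: [-2.364, 2.066, -0.003]
force: [-0.0, 0.8, 6.2]
width: 0.0483
finger_force: 41.9
time: 18.0
tcp_pos: [0.6511, -0.1914, 0.1713]
tcp_rot: [-2.36, 2.064, -0.015]
force: [1.1, -0.8, 0.4]
width: 0.0491
finger_force: 41.9
shift [-0.6546  0.0191  0.0203] turn [-0.012 -0.021 -2.911] dist 0.328 rows 14
```

```bash
python3 -m crank '[[1,[-0.655,0.019,0.02],[0,0,-1]],[1,[-0.655,0.019,0.02],[0,0,-1]],[1,[-0.655,0.019,0.02],[0,0,-1]],[1,[-0.655,0.019,0.02],[0,0,-1]],[1,[-0.655,0.019,0.02],[0,0,-1]],[1,[-0.655,0.019,0.02],[0,0,-1]],[1,[-0.655,0.019,0.02],[0,0,-1]],[1,[-0.655,0.019,0.02],[0,0,-1]]]'; python3 -m crank '[[1,[0,0,0],[0,0,-1]],[1,[0,0,0],[0,0,-1]],[1,[0,0,0],[0,0,-1]],[1,[0,0,0],[0,0,-1]],[1,[0,0,0],[0,0,-1]]]'; python3 -m crank '[[1,[0,0,0],[0,0,-0.91]],[1,[0,0,0],[0,0,-0.91]],[1,[0,0,0],[0,0,-0.91]],[1,[0,0,0],[0,0,-0.91]],[1,[0,0,0],[0,0,-0.91]]]'; python3 - <<'E'
from h import *
goc(0,-80,.1);goc(0,-80,.021)
d=snap("wrist"); np.savez("w8.npz",**d)
P,ok=cloud(d); Rt=Rot.from_rotvec(d["rot"]).as_matrix(); T=(P-d["pos"])@Rt
m=ok&(T[...,2]<.02)&(T[...,2]>-.03)&(abs(T[...,1])<.0235)&(T[...,0]>-.01)&(T[...,0]<.08); q=T[m]; print(len(q),"far edge tool x",np.percentile(q[:,0],[95,99]).round(4),"top z",np.median(q[:,2]).round(4))
E
```

```text
time: 18.67
tcp_pos: [0.593, 0.1368, 0.1538]
tcp_rot: [-2.818, 1.382, 0.002]
force: [0.2, 0.8, -0.5]
width: 0.0484
finger_force: 41.9
time: 19.08
tcp_pos: [0.5938, 0.1338, 0.1537]
tcp_rot: [-3.083, 0.6, -0.0]
force: [0.3, 0.0, -0.5]
width: 0.0492
finger_force: 41.9
time: 19.5
tcp_pos: [0.5939, 0.1334, 0.1537]
tcp_rot: [-3.137, -0.137, -0.0]
force: [1.0, -0.5, -0.3]
width: 0.0489
finger_force: 41.9
shift [0.008  0.0042 0.1074] turn [-0.002 -0.    -0.   ] dist 0.054 rows 3
shift [0.0079 0.0044 0.2654] turn [-0.002 -0.    -0.   ] dist 0.133 rows 5
15096 far edge tool x [0.0481 0.0494] top z -0.0091
```

```bash
python3 -m crank '[[1,[0.006,0.004,0.06],[0,0,0]],[1,[0.006,0.004,0.12],[0,0,0]],[1,[0.006,0.004,0.18],[0,0,0]],[1,[0.006,0.004,0.22],[0,0,0]],[1,[0.006,0.004,0.25],[0,0,0]],[1,[0.006,0.004,0.264],[0,0,0]],[1,[0.006,0.004,0.264],[0,0,0]],[1,[0.006,0.004,0.264],[0,0,0]]]'; python3 -m crank '[[-1,[0,0,0],[0,0,0]],[-1,[0,0,0],[0,0,0]],[-1,[0,0,0],[0,0,0]],[-1,[0,0,0],[0,0,0]],[-1,[0,0,-0.06],[0,0,0]],[-1,[0,0,-0.14],[0,0,0]],[-1,[0,0,-0.22],[0,0,0]],[-1,[0,0,-0.30],[0,0,0]],[-1,[0,0,-0.33],[0,0,0]],[-1,[0,0,-0.33],[0,0,0]]]'
cat >> h.py <<'E'
def bay(d):
    P,ok=cloud(d); a=np.radians(5); c,s=np.cos(a),np.sin(a); X=P-np.array([.5981,.1317,0])
    cx=c*X[...,0]+s*X[...,1]; cy=-s*X[...,0]+c*X[...,1]
    m=ok&(abs(cx)<.062)&(abs(cy)<.034)&(P[...,2]>.012)&(P[...,2]<.07); q=np.stack([cx[m],cy[m],P[...,2][m]],1)
    h=np.percentile(q[:,2],85); t=q[abs(q[:,2]-h)<.004]; print("bay top z",round(float(np.median(t[:,2])),4),rect(t[:,:2]), "tilt",np.linalg.lstsq(np.c_[t[:,:2],np.ones(len(t))],t[:,2],rcond=None)[0][:2].round(3))
E
python3 - <<'E'
from h import *
d=snap("wrist"); np.savez("w9.npz",**d); bay(d); bay(dict(np.load("w6.npz"))); mailers(d)
go(.5185,-.193,.15,-93.2)
E
```

```text
time: 20.22
tcp_pos: [0.5974, 0.1319, 0.0218]
tcp_rot: [-3.138, -0.131, -0.001]
force: [-0.3, -0.2, -0.5]
width: 0.0484
finger_force: 43.4
time: 21.05
tcp_pos: [0.6007, 0.1326, 0.1926]
tcp_rot: [-3.135, -0.135, -0.016]
force: [-0.1, 0.7, 0.4]
width: 0.0854
finger_force: 0.0
bay top z 0.0296 (array([0.8, 9.1]), array([49.8, 99.7]), 89.7) tilt [-0.002 -0.001]
bay top z 0.0176 (array([1.8, 0.4]), array([100.1,  49.9]), 1.0) tilt [-0.001 -0.001]
blob 1640 sat 34.0 hue 24.0 top 0.0269 toprect (array([ 520.3, -155.3]), array([50.8, 28.4]), 0.1) allrect (array([ 520.7, -155.2]), array([32.1, 50.7]))
shift [-0.2168  0.6345  0.0766] turn [-0.013 -0.004  3.271] dist 0.337 rows 15
```

```bash
python3 - <<'E'
from h import *
d=np.load("w9.npz"); cv2.imwrite("pics/w9.png",cv2.resize(d["image"][60:300,100:420,::-1],(640,480)))
E
```

```text
(no output)
```

View pics/w9.png

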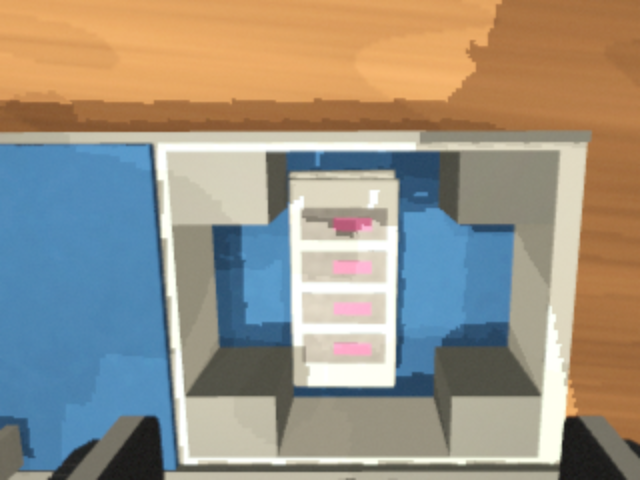

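Both bay mailers lie flat in an aligned pile (345,280), shifted about 9 mm toward the cover. They are still between the guides, so I'll stack on top there. For the other stack I use the opposite yaw, which stays away from the last joint's limit.

```bash
python3 -m crank '[[-1,[-0.217,0.634,0.06],[0,0,-1]],[-1,[-0.217,0.634,0.06],[0,0,-1]],[-1,[-0.217,0.634,0.06],[0,0,-1]],[-1,[-0.217,0.634,0.06],[0,0,-1]],[-1,[-0.217,0.634,0.06],[0,0,-1]],[-1,[-0.217,0.634,0.06],[0,0,-1]],[-1,[-0.217,0.634,0.06],[0,0,-1]],[-1,[-0.217,0.634,0.06],[0,0,-1]],[-1,[-0.217,0.634,0.06],[0,0,-1]]]'; python3 -m crank '[[-1,[0,0,0],[0,0,-1]],[-1,[0,0,0],[0,0,-1]],[-1,[0,0,0],[0,0,-1]],[-1,[0,0,0],[0,0,-1]],[-1,[0,0,0],[0,0,-1]]]'; python3 -m crank '[[-1,[0,0,0],[0,0,-0.73]],[-1,[0,0,0],[0,0,-0.73]],[-1,[0,0,0],[0,0,-0.73]],[-1,[0,0,0],[0,0,-0.73]],[-1,[0,0,0],[0,0,-0.73]]]'
python3 - <<'E'
from h import *
d=snap("wrist"); np.savez("w10.npz",**d); mailers(d,.007)
s=arm.get_state();print(s["qpos"].round(2))
go(.5185,-.193,.06,86.8);go(.5185,-.193,.0105,86.8)
E
```

```text
time: 21.85
tcp_pos: [0.5113, -0.2025, 0.1542]
tcp_rot: [3.001, 0.926, -0.009]
force: [0.2, -0.8, 0.0]
width: 0.0856
finger_force: 0.0
time: 22.27
tcp_pos: [0.5153, -0.1927, 0.1546]
tcp_rot: [-2.643, -1.692, 0.002]
force: [0.0, -0.6, 0.4]
width: 0.0854
finger_force: 0.0
time: 22.68
tcp_pos: [0.5158, -0.193, 0.1554]
tcp_rot: [-2.285, -2.152, -0.0]
force: [-0.6, -0.6, 0.3]
width: 0.0856
finger_force: 0.0
blob 7193 sat 31.0 hue 21.0 top 0.0266 toprect (array([ 518.4, -192.8]), array([99.1, 50.1]), 86.9) allrect (array([ 517.4, -190.8]), array([102.8,  53. ]))
blob 771 sat 149.0 hue 30.0 top 0.0115 toprect (array([ 431.1, -163.2]), array([22.3, 44.5]), 0.1) allrect (array([ 431.1, -163.2]), array([22.3, 44.5]))
[ 0.31  0.38 -0.    1.88  0.    0.88  0.25]
shift [0.0002 0.0054 0.1911] turn [-0.003 -0.003 -0.008] dist 0.096 rows 4
shift [1.000e-04 5.600e-03 2.901e-01] turn [-0.003 -0.003 -0.008] dist 0.145 rows 5
```

```bash
python3 -m crank '[[-1,[0,0.005,0.08],[0,0,0]],[-1,[0,0.005,0.16],[0,0,0]],[-1,[0,0.005,0.23],[0,0,0]],[-1,[0,0.005,0.27],[0,0,0]],[-1,[0,0.005,0.29],[0,0,0]],[-1,[0,0.005,0.29],[0,0,0]],[-1,[0,0.005,0.29],[0,0,0]],[1,[0,0.005,0.29],[0,0,0]],[1,[0,0.005,0.29],[0,0,0]],[1,[0,0.005,0.29],[0,0,0]],[1,[0,0.005,0.29],[0,0,0]],[1,[0,0.005,0.29],[0,0,0]]]' 40; python3 -m crank '[[1,[0,0,-0.06],[0,0,0]],[1,[0,0,-0.14],[0,0,0]],[1,[0,0,-0.2],[0,0,0]],[1,[0,0,-0.26],[0,0,0]],[1,[0,0,-0.32],[0,0,0]],[1,[0,0,-0.32],[0,0,0]]]';  python3 -c "
from h import *
goc(0,-73,.16)"
```

```text
time: 23.73
tcp_pos: [0.5202, -0.1938, 0.0131]
tcp_rot: [2.28, 2.158, 0.003]
force: [-1.0, 0.6, 5.3]
width: 0.0488
finger_force: 41.8
time: 24.23
tcp_pos: [0.5232, -0.195, 0.1787]
tcp_rot: [2.275, 2.152, 0.01]
force: [0.4, 0.0, 0.8]
width: 0.0487
finger_force: 42.2
shift [0.6746 0.1111 0.0371] turn [ 0.021 -0.012  2.728] dist 0.342 rows 13
```

```bash
python3 -m crank '[[1,[0.675,0.111,0.037],[0,0,1]],[1,[0.675,0.111,0.037],[0,0,1]],[1,[0.675,0.111,0.037],[0,0,1]],[1,[0.675,0.111,0.037],[0,0,1]],[1,[0.675,0.111,0.037],[0,0,1]],[1,[0.675,0.111,0.037],[0,0,1]],[1,[0.675,0.111,0.037],[0,0,1]],[1,[0.675,0.111,0.037],[0,0,1]],[1,[0.675,0.111,0.037],[0,0,1]]]'; python3 -m crank '[[1,[0,0,0],[0,0,1]],[1,[0,0,0],[0,0,1]],[1,[0,0,0],[0,0,1]],[1,[0,0,0],[0,0,1]],[1,[0,0,0],[0,0,1]]]'; python3 -m crank '[[1,[0,0,0],[0,0,0.73]],[1,[0,0,0],[0,0,0.73]],[1,[0,0,0],[0,0,0.73]],[1,[0,0,0],[0,0,0.73]],[1,[0,0,0],[0,0,0.73]]]'
cat >> h.py <<'E'
def held(d):
    P,ok=cloud(d); Rt=Rot.from_rotvec(d["rot"]).as_matrix(); T=(P-d["pos"])@Rt
    m=ok&(T[...,2]<.02)&(T[...,2]>-.03)&(abs(T[...,1])<.0235)&(T[...,0]>-.01)&(T[...,0]<.08); q=T[m]; print(len(q),"far edge tool x",np.percentile(q[:,0],[95,99]).round(4) if len(q) else 0,"top z",np.median(q[:,2]).round(4) if len(q) else 0)
E
python3 - <<'E'
from h import *
d=snap("wrist"); np.savez("w11.npz",**d); held(d); print(d["pos"])
goc(0,-73,.1);goc(0,-73,.030)
print(arm.get_state()["qpos"].round(2))
E
```

```text
time: 24.98
tcp_pos: [0.5927, 0.1481, 0.1534]
tcp_rot: [-2.755, -1.502, -0.005]
force: [-0.2, 1.5, 0.5]
width: 0.0488
finger_force: 42.1
time: 25.4
tcp_pos: [0.5927, 0.1407, 0.1533]
tcp_rot: [-3.057, -0.722, -0.001]
force: [0.2, 0.2, -0.4]
width: 0.0488
finger_force: 42.1
time: 25.82
tcp_pos: [0.5927, 0.1406, 0.1532]
tcp_rot: [-3.138, -0.144, -0.0]
force: [-0.4, -0.8, -0.0]
width: 0.0485
finger_force: 42.1
16396 far edge tool x [0.0494 0.0509] top z -0.0134
[0.59272269 0.14059923 0.15320216]
shift [0.009  0.0048 0.1064] turn [-0.002 -0.     0.009] dist 0.053 rows 3
shift [0.009  0.0049 0.2464] turn [-0.002 -0.     0.009] dist 0.123 rows 4
[-0.42  0.48  0.19  1.74 -0.11  0.93 -1.66]
```

```bash
python3 -m crank '[[1,[0.007,0.005,0.06],[0,0,0]],[1,[0.007,0.005,0.12],[0,0,0]],[1,[0.007,0.005,0.18],[0,0,0]],[1,[0.007,0.005,0.22],[0,0,0]],[1,[0.007,0.005,0.24],[0,0,0]],[1,[0.007,0.005,0.246],[0,0,0]],[1,[0.007,0.005,0.246],[0,0,0]],[1,[0.007,0.005,0.246],[0,0,0]]]'; python3 -m crank '[[-1,[0,0,0],[0,0,0]],[-1,[0,0,0],[0,0,0]],[-1,[0,0,0],[0,0,0]],[-1,[0,0,0],[0,0,0]],[-1,[0,0,-0.06],[0,0,0]],[-1,[0,0,-0.14],[0,0,0]],[-1,[0,0,-0.22],[0,0,0]],[-1,[0,0,-0.30],[0,0,0]],[-1,[0,0,-0.31],[0,0,0]],[-1,[0,0,-0.31],[0,0,0]]]'
python3 - <<'E'
from h import *
d=snap("wrist"); np.savez("w12.npz",**d); bay(d); mailers(d,.007)
go(.5185,-.193,.155,86.8)
E
```

```text
time: 26.53
tcp_pos: [0.5978, 0.1387, 0.0314]
tcp_rot: [-3.137, -0.137, -0.004]
force: [0.7, 0.7, -1.2]
width: 0.0487
finger_force: 42.1
time: 27.37
tcp_pos: [0.5993, 0.139, 0.1896]
tcp_rot: [-3.136, -0.136, -0.013]
force: [-0.3, 0.3, 0.3]
width: 0.0852
finger_force: 0.0
bay top z 0.0416 (array([1.5, 6.9]), array([99.7, 50.1]), 0.0) tilt [-0.002 -0.   ]
blob 1211 sat 28.0 hue 35.0 top 0.0149 toprect (array([ 520.2, -156.3]), array([34.8, 50.6]), 85.6) allrect (array([ 520.3, -155.7]), array([34.9, 51.3]))
shift [-0.2152  0.6472  0.0617] turn [ 2.000e-03 -8.000e-03 -2.727e+00] dist 0.342 rows 13
```

Third is in place (level, top 41.6 mm). Last mailer.

```bash
python3 -m crank '[[-1,[-0.215,0.647,0.06],[0,0,-1]],[-1,[-0.215,0.647,0.06],[0,0,-1]],[-1,[-0.215,0.647,0.06],[0,0,-1]],[-1,[-0.215,0.647,0.06],[0,0,-1]],[-1,[-0.215,0.647,0.06],[0,0,-1]],[-1,[-0.215,0.647,0.06],[0,0,-1]],[-1,[-0.215,0.647,0.06],[0,0,-1]],[-1,[-0.215,0.647,0.06],[0,0,-1]],[-1,[-0.215,0.647,0.06],[0,0,-1]]]'; python3 -m crank '[[-1,[0,0,0],[0,0,-1]],[-1,[0,0,0],[0,0,-1]],[-1,[0,0,0],[0,0,-1]],[-1,[0,0,0],[0,0,-1]],[-1,[0,0,0],[0,0,-1]]]'; python3 -m crank '[[-1,[0,0,0],[0,0,-0.73]],[-1,[0,0,0],[0,0,-0.73]],[-1,[0,0,0],[0,0,-0.73]],[-1,[0,0,0],[0,0,-0.73]],[-1,[0,0,0],[0,0,-0.73]]]'
python3 - <<'E'
from h import *
d=snap("wrist"); np.savez("w13.npz",**d); mailers(d,.007)
go(.5185,-.193,.002,86.8)
E
```

```text
time: 28.17
tcp_pos: [0.5126, -0.2011, 0.1524]
tcp_rot: [3.0, 0.93, -0.009]
force: [-1.5, -0.5, -0.2]
width: 0.0854
finger_force: 0.0
time: 28.58
tcp_pos: [0.516, -0.1926, 0.1528]
tcp_rot: [-2.643, -1.692, 0.003]
force: [0.2, -0.2, -0.5]
width: 0.0853
finger_force: 0.0
time: 29.0
tcp_pos: [0.5167, -0.1929, 0.1537]
tcp_rot: [-2.285, -2.152, 0.0]
force: [0.5, 0.3, 0.2]
width: 0.0855
finger_force: 0.0
blob 6438 sat 30.0 hue 20.0 top 0.0146 toprect (array([ 516.7, -190.6]), array([100.2,  50. ]), 84.4) allrect (array([ 516.8, -190.4]), array([100.5,  50. ]))
blob 789 sat 148.0 hue 30.0 top 0.0114 toprect (array([ 431.2, -163.6]), array([22.3, 44.2]), 0.0) allrect (array([ 431.4, -163.3]), array([22.8, 44.8]))
shift [-2.000e-04  3.900e-03  3.038e-01] turn [-0.003 -0.003 -0.008] dist 0.152 rows 5
```

```bash
python3 -m crank '[[-1,[0.004,0,0.08],[0,0,0.07]],[-1,[0.004,0,0.16],[0,0,0.07]],[-1,[0.004,0,0.23],[0,0,0.07]],[-1,[0.004,0,0.28],[0,0,0.07]],[-1,[0.004,0,0.3],[0,0,0.07]],[-1,[0.004,0,0.303],[0,0,0.07]],[-1,[0.004,0,0.303],[0,0,0.07]],[1,[0.004,0,0.303],[0,0,0.07]],[1,[0.004,0,0.303],[0,0,0.07]],[1,[0.004,0,0.303],[0,0,0.07]],[1,[0.004,0,0.303],[0,0,0.07]],[1,[0.004,0,0.303],[0,0,0.07]]]' 40; python3 -m crank '[[1,[0,0,-0.06],[0,0,0]],[1,[0,0,-0.14],[0,0,0]],[1,[0,0,-0.2],[0,0,0]],[1,[0,0,-0.26],[0,0,0]],[1,[0,0,-0.32],[0,0,0]],[1,[0,0,-0.32],[0,0,0]]]';  python3 -c "
from h import *
goc(0,-73,.16)"
```

```text
time: 30.05
tcp_pos: [0.5188, -0.1916, 0.0052]
tcp_rot: [2.32, 2.116, 0.003]
force: [-1.0, 0.2, 7.1]
width: 0.0487
finger_force: 40.8
time: 30.55
tcp_pos: [0.5218, -0.1928, 0.1706]
tcp_rot: [2.314, 2.11, 0.01]
force: [1.3, -0.6, -0.2]
width: 0.0484
finger_force: 42.8
shift [0.6741 0.0896 0.0212] turn [ 0.021 -0.013  2.658] dist 0.34 rows 13
```

```bash
python3 -m crank '[[1,[0.674,0.09,0.02],[0,0,1]],[1,[0.674,0.09,0.02],[0,0,1]],[1,[0.674,0.09,0.02],[0,0,1]],[1,[0.674,0.09,0.02],[0,0,1]],[1,[0.674,0.09,0.02],[0,0,1]],[1,[0.674,0.09,0.02],[0,0,1]],[1,[0.674,0.09,0.02],[0,0,1]],[1,[0.674,0.09,0.02],[0,0,1]],[1,[0.674,0.09,0.02],[0,0,1]]]'; python3 -m crank '[[1,[0,0,0],[0,0,1]],[1,[0,0,0],[0,0,1]],[1,[0,0,0],[0,0,1]],[1,[0,0,0],[0,0,1]],[1,[0,0,0],[0,0,1]]]'; python3 -m crank '[[1,[0,0,0],[0,0,0.66]],[1,[0,0,0],[0,0,0.66]],[1,[0,0,0],[0,0,0.66]],[1,[0,0,0],[0,0,0.66]],[1,[0,0,0],[0,0,0.66]]]'
python3 - <<'E'
from h import *
d=snap("wrist"); np.savez("w14.npz",**d); held(d); print(d["pos"])
goc(0,-73,.1);goc(0,-73,.0445)
E
```

```text
time: 31.3
tcp_pos: [0.5931, 0.1487, 0.154]
tcp_rot: [-2.781, -1.453, -0.006]
force: [0.4, 1.5, -1.3]
width: 0.0483
finger_force: 42.8
time: 31.72
tcp_pos: [0.5929, 0.1404, 0.1538]
tcp_rot: [-3.069, -0.666, -0.001]
force: [-0.1, -0.4, -1.3]
width: 0.0488
finger_force: 42.8
time: 32.13
tcp_pos: [0.593, 0.1403, 0.1537]
tcp_rot: [-3.137, -0.144, -0.0]
force: [0.4, -0.8, -0.3]
width: 0.0488
finger_force: 42.8
15588 far edge tool x [0.0497 0.0513] top z -0.0092
[0.59296232 0.14033046 0.15371216]
shift [0.0086 0.0042 0.1074] turn [-0.002 -0.     0.008] dist 0.054 rows 3
shift [0.0086 0.0043 0.2184] turn [-0.002 -0.     0.008] dist 0.109 rows 4
```

```bash
python3 -m crank '[[1,[0.006,0.004,0.06],[0,0,0]],[1,[0.006,0.004,0.12],[0,0,0]],[1,[0.006,0.004,0.17],[0,0,0]],[1,[0.006,0.004,0.2],[0,0,0]],[1,[0.006,0.004,0.213],[0,0,0]],[1,[0.006,0.004,0.217],[0,0,0]],[1,[0.006,0.004,0.217],[0,0,0]],[1,[0.006,0.004,0.217],[0,0,0]]]'; python3 -m crank '[[-1,[0,0,0],[0,0,0]],[-1,[0,0,0],[0,0,0]],[-1,[0,0,0],[0,0,0]],[-1,[0,0,0],[0,0,0]],[-1,[0,0,-0.06],[0,0,0]],[-1,[0,0,-0.14],[0,0,0]],[-1,[0,0,-0.22],[0,0,0]],[-1,[0,0,-0.29],[0,0,0]],[-1,[0,0,-0.29],[0,0,0]]]'
python3 - <<'E'
from h import *
d=snap("wrist"); np.savez("w15.npz",**d); bay(d);cv2.imwrite("pics/w15.png",cv2.resize(d["image"][:,:,::-1],(640,480)))
goc(11,80,.15);goc(11,80,.088)
E
```

```text
time: 32.85
tcp_pos: [0.5971, 0.1387, 0.0459]
tcp_rot: [-3.137, -0.138, -0.002]
force: [0.8, 0.3, -0.8]
width: 0.0488
finger_force: 42.8
time: 33.6
tcp_pos: [0.6014, 0.1394, 0.1988]
tcp_rot: [-3.134, -0.136, -0.021]
force: [1.1, 0.1, 0.2]
width: 0.0852
finger_force: 0.0
bay top z 0.0536 (array([0.8, 7.1]), array([50. , 99.4]), 90.0) tilt [-0.002  0.   ]
shift [ 0.0164 -0.305   0.0919] turn [-0.006 -0.019 -0.001] dist 0.16 rows 5
shift [ 0.0152 -0.3047  0.2159] turn [-0.006 -0.019 -0.001] dist 0.187 rows 6
```

View pics/w15.png

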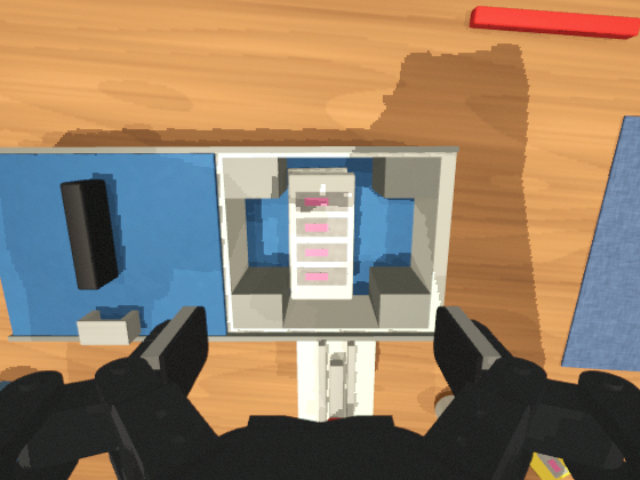

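All four mailers are in one level pile (320,240), top at 54 mm. Now the handle at (90,235): grip it and slide the cover shut.

```bash
python3 -m crank '[[-1,[0.017,-0.305,0.05],[0,0,0]],[-1,[0.017,-0.305,0.05],[0,0,0]],[-1,[0.017,-0.305,0.05],[0,0,0]],[-1,[0.017,-0.305,0.05],[0,0,0]],[-1,[0.017,-0.305,0.1],[0,-0.016,0]],[-1,[0.017,-0.305,0.16],[0,-0.016,0]],[-1,[0.017,-0.305,0.2],[0,-0.016,0]],[-1,[0.017,-0.305,0.214],[0,-0.016,0]],[-1,[0.017,-0.305,0.214],[0,-0.016,0]],[1,[0.017,-0.305,0.214],[0,-0.016,0]],[1,[0.017,-0.305,0.214],[0,-0.016,0]],[1,[0.017,-0.305,0.214],[0,-0.016,0]],[1,[0.017,-0.305,0.214],[0,-0.016,0]],[1,[0.017,-0.305,0.214],[0,-0.016,0]],[1,[0.017,-0.305,0.214],[0,-0.016,0]],[1,[0.017,-0.305,0.214],[0,-0.016,0]]]' 40; python3 -m crank '[[1,[0,0.04,-0.002],[0,0,0]],[1,[0,0.08,-0.002],[0,0,0]],[1,[0,0.12,-0.002],[0,0,0]],[1,[0,0.16,-0.002],[0,0,0]],[1,[0,0.2,-0.002],[0,0,0]],[1,[0,0.24,-0.002],[0,0,0]],[1,[0,0.28,-0.002],[0,0,0]],[1,[0,0.32,-0.002],[0,0,0]],[1,[0,0.334,-0.002],[0,0,0]],[1,[0,0.338,-0.002],[0,0,0]],[1,[0,0.338,-0.002],[0,0,0]],[1,[0,0.338,-0.002],[0,0,0]]]'
```

```text
time: 34.98
tcp_pos: [0.5919, 0.2915, 0.0842]
tcp_rot: [-3.137, -0.136, 0.012]
force: [-0.4, -0.1, 4.2]
width: 0.0129
finger_force: 43.0
time: 35.98
tcp_pos: [0.6065, 0.1287, 0.0843]
tcp_rot: [-3.132, -0.141, 0.01]
force: [1.7, 10.5, -2.5]
width: 0.0132
finger_force: 43.2
```

```bash
python3 -m crank '[[-1,[0,-0.002,0],[0,0,0]],[-1,[0,-0.002,0],[0,0,0]],[-1,[0,-0.002,0],[0,0,0]],[-1,[0,-0.002,0],[0,0,0]],[-1,[0,0,-0.08],[0,0,0]],[-1,[0,0,-0.16],[0,0,0]],[-1,[0,0,-0.2],[0,0,0]],[-1,[0,0,-0.2],[0,0,0]]]'
python3 - <<'E'
from h import *
goc(-133,-84,.175);goc(-133,-84,.107)
d=snap("wrist"); np.savez("w16.npz",**d)
P,ok=cloud(d)
m=ok&(P[...,2]>.104)&(P[...,2]<.115)&(P[...,0]>.57)&(P[...,0]<.66)&(P[...,1]>.08)&(P[...,1]<.2); print("handle",rect(P[m][:,:2]))
E
```

```text
time: 36.65
tcp_pos: [0.611, 0.1226, 0.1902]
tcp_rot: [-3.137, -0.134, -0.002]
force: [0.1, 0.7, 0.2]
width: 0.0858
finger_force: 0.0
shift [-0.2901 -0.0118  0.0299] turn [-0.004 -0.003 -0.004] dist 0.146 rows 5
shift [-0.2904 -0.0115  0.1659] turn [-0.004 -0.003 -0.004] dist 0.167 rows 6
handle (array([614.2, 129.6]), array([69.1, 13.9]), 4.9)
```

```bash
python3 -m crank '[[-1,[-0.29,-0.0115,0.02],[0,0,0]],[-1,[-0.29,-0.0115,0.02],[0,0,0]],[-1,[-0.29,-0.0115,0.02],[0,0,0]],[-1,[-0.29,-0.0115,0.02],[0,0,0]],[-1,[-0.29,-0.0115,0.08],[0,0,0]],[-1,[-0.29,-0.0115,0.14],[0,0,0]],[-1,[-0.29,-0.0115,0.164],[0,0,0]],[-1,[-0.29,-0.0115,0.164],[0,0,0]],[1,[-0.29,-0.0115,0.164],[0,0,0]],[1,[-0.29,-0.0115,0.164],[0,0,0]],[1,[-0.29,-0.0115,0.164],[0,0,0]],[1,[-0.29,-0.0115,0.164],[0,0,0]],[1,[-0.29,-0.0115,0.164],[0,0,0]],[1,[-0.29,-0.0115,0.164],[0,0,0]],[1,[-0.29,-0.0115,0.164],[0,0,0]]]' 40; python3 -m crank '[[1,[0.02,0,0],[0,0,0]],[1,[0.04,0,0],[0,0,0]],[1,[0.06,0,0],[0,0,0]],[1,[0.076,0,0],[0,0,0]],[1,[0.078,0,0],[0,0,0]],[1,[0.078,0,0],[0,0,0]],[1,[0.078,0,0],[0,0,0]]]'
```

```text
time: 37.95
tcp_pos: [0.4619, 0.116, 0.104]
tcp_rot: [-3.138, -0.136, 0.011]
force: [-0.4, -0.4, 5.8]
width: 0.0131
finger_force: 41.8
time: 38.53
tcp_pos: [0.4981, 0.1192, 0.1039]
tcp_rot: [-3.138, -0.136, 0.02]
force: [-10.6, -1.5, 17.0]
width: 0.0132
finger_force: 43.8
```

Moved 36 mm and hit the stop. Release, back away and verify.

```bash
python3 -m crank '[[-1,[-0.002,0,0],[0,0,0]],[-1,[-0.002,0,0],[0,0,0]],[-1,[-0.002,0,0],[0,0,0]],[-1,[-0.002,0,0],[0,0,0]],[-1,[0,0,-0.08],[0,0,0]],[-1,[0,0,-0.16],[0,0,0]],[-1,[0,0,-0.24],[0,0,0]],[-1,[0,0,-0.32],[0,0,0]],[-1,[0,0.1,-0.4],[0,0,0]],[-1,[0,0.1,-0.48],[0,0,0]],[-1,[0,0.1,-0.5],[0,0,0]],[-1,[0,0.1,-0.5],[0,0,0]]]'
python3 - <<'E'
from h import *
d=snap("wrist"); np.savez("w17.npz",**d); cv2.imwrite("pics/w17.png",cv2.resize(d["image"][:,:,::-1],(800,600)))
P,ok=cloud(d)
a=lambda z0,z1,x0,x1,y0,y1: ok&(P[...,2]>z0)&(P[...,2]<z1)&(P[...,0]>x0)&(P[...,0]<x1)&(P[...,1]>y0)&(P[...,1]<y1)
print("handle",rect(P[a(.104,.115,.57,.66,.08,.2)][:,:2])); print("knob",rect(P[a(.123,.14,.44,.54,.08,.16)][:,:2])); mailers(d)
E
```

```text
time: 39.53
tcp_pos: [0.51, 0.0677, 0.3591]
tcp_rot: [-3.137, -0.131, -0.003]
force: [0.5, 0.8, 0.3]
width: 0.0853
finger_force: 0.0
handle (array([613.4, 129. ]), array([69. , 14.2]), 5.0)
knob (array([501. , 118.9]), array([14.3, 13.7]), 7.4)
blob 359 sat 181.0 hue 15.0 top 0.0522 toprect (array([428.7,  -8.1]), array([16.3, 24.8]), 2.6) allrect (array([430.1,  -8.1]), array([19.9, 32. ]))
```

View pics/w17.png

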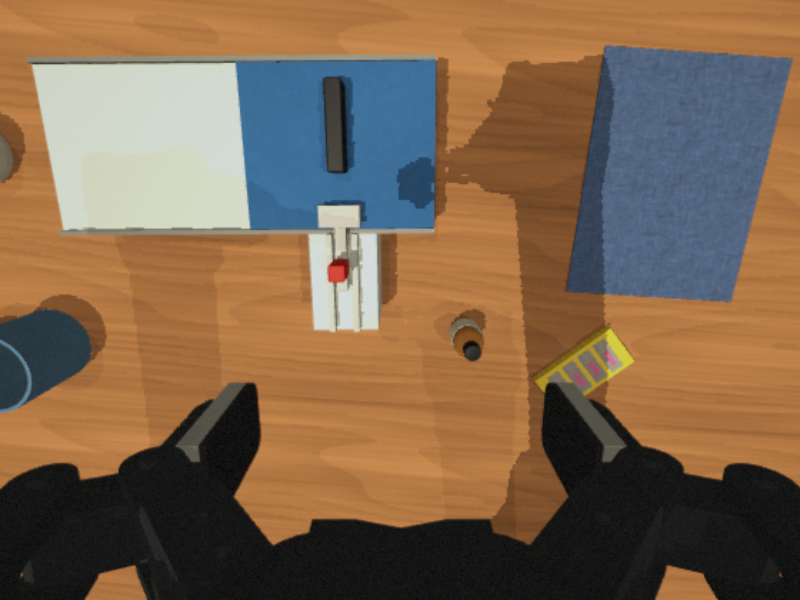

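The cover is shut with its handle at (335,125), the bolt is home with its knob at (338,271) and its bar in the keeper, and the pad is empty. The nearby bystanders in this view haven't moved.

```bash
python3 -c "
from rig import arm
print(arm.sign_off())"
```

```text
the job is handed in; nothing more can be done
None
```

Job handed in: the four white mailers present (two per stack) lie flat in one pile in the bay, about 7–9 mm off centre towards the cover side but between the guides; the cover is fully shut and the bolt is home in its keeper.

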